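# Refit the shaker's retaining bar and swing it home into its spring bolt

## Robot

A 6-joint arm with a two-finger parallel gripper is mounted at the origin on a cart in front of the work surface, level with it; the furniture and walls round the work are solid. World frame = base frame: x ahead of the robot, y to its left, z up, the work surface at z = 0. Lengths are in mm, angles in rad, forces in N, time in s.
With the tool pointing down it reaches from about 300 to 825 mm from the base axis. Payload 5.4 kg.
Tool frame: the origin (TCP) lies at the very end of the fingers, on their centre line; the grasp point (between the pads) lies 19 mm behind it; z points along the fingers, y is the line along which they close (so a half turn about z gives the same grasp; the last joint's range is limited). The gripper opens to 92 mm and grips with 3 to 60 N. Pads are 20 mm wide; open, the fingers measure 128 mm over their backs; the gripper's body (75 mm by 189 mm) begins 69 mm behind the grasp point.
Start: joints at [1.001, 0.158, 1.597, -0, 1.386, -0.21], TCP at [202.459, 538.16, 214.601] pointing down, gripper open.
Joint ranges: [-2.91, 2.91], [-0.94, 2.29], [0.18, 2.7], [-1.29, 4.43], [0.17, 2.64], [-3, 3]. Speed limits (rad/s): [2.57, 2.57, 3.14, 3.14, 3.14, 3.14].

## Interface

Orientations are given as a rotation vector (axis times angle).
In Python, from workcell import readout, read_camera, camera_info, env gives the robot as it stands.
- The arm moves only by the shell command python3 -m crank 'ROWS' [FORCE]. ROWS is JSON, a list of rows, each a list of 7 numbers: the turn, a rotation vector about the tool's x, y, z in rad, then the shift along the tool's x, y, z in cm, then the opening, from -1 (shut) to 1 (fully open). A call has 1 to 5 rows; each row shifts and turns the commanded pose from where the row before left it, along the tool's axes as they then stand; what a row does not reach is not made up. A row lasts 1/12 s, in which the tool goes at most 41.7 mm and 7.16 degrees, less where a joint would pass 70% of its speed; a pose out of reach is approached as far as the arm can. A call is refused whole if a number of a shift passes 4.17 or a number of a turn 0.125, either way. A call with a gripper value outside its range is refused whole. The fingers move at their own pace and stop on an object; FORCE is the grip in N (left out, the last holds). Time passes only in rows, so rows that do not move let the fingers close. It gives the time, the measured TCP pose, the force, the opening and the grip force at its end, in the units of the state.
- readout.read_state(): the state, without advancing time (a new reading comes with each control period).
- read_camera(name): name is "scene" or "side" or "wrist"; returns (picture, depth): 480x640x3 uint8, red, green, blue; 480x640 float32, mm along the optical axis (not along the pixel's ray), 0 where there is no reading.
- camera_info(name): a dict with "fx", "fy", "cx", "cy" (pixels), "world_from_camera" (4x4, takes a point from camera to world coordinates); the wrist camera has in their place "hand_eye" (4x4, takes a point from camera to tool coordinates, whose origin is the TCP and whose axes are the flange's). Camera axes: x right, y down, z forward; pixel columns grow to the right and rows downward; lengths in mm; the calibration is good to about 2 mm. A picture is of the moment at which its call begins: read the wrist's pose just before it. camera_info takes no time and is no camera call.
- env.sign_off(): hands the job in; it is judged then, once.
The state is a dict: "t": time; "joint_positions": joint angles; "qvel": joint speeds; "joint_efforts": joint torques, N m; "position": TCP position; "eef_rot": TCP orientation; "contact_force": force on the tool from outside, world axes, zero at the start; "wrist_torque": the same for the moment, N m; "grip_width": finger opening in mm; "gripper_force": force on a finger pad.
Only numpy, scipy, OpenCV 4.12 (cv2) and the standard library are available. Lean on these libraries where they do the work, as an engineer would, in place of code of your own. Each camera call takes 0.05 s, during which the arm holds its last target. There are 200 camera calls.

## Task

Put the loose retaining bar back on the orbital shaker so that the rack of vials cannot walk off: fit its eye down over the pivot pin with the bar swung open towards you and flat on the platform. Then push its free end round under the lip, past the spring bolt and gently into the stop's rubber buffer, only until the bolt springs out again in front of the bar and holds it shut. Do not force the bar at the stop, and leave the rack and its vials standing as they are.

Things in the scene. Friction and masses are not known exactly. Their poses are not given: they have to be found in the camera images.
- shaker: White orbital shaker, fixed, with an aluminium platform 186 x 216 mm, top 70 mm over the worktop. Origin on the worktop under its middle; x to its rear (away from the robot), y left, z up. The pivot pin stands at the right; at the left a clamped aluminium keeper carries stop, lip and spring bolt. Home, the bar lies along the shaker's y just in front of the rack.
- pin_foot (a point): Foot of the fixed steel pivot pin, on its axis at the platform's top; in the shaker's frame x 20, y -88, z 70 mm. Pin 10 mm thick, straight for 18 mm, then a taper to 3 mm across at 28 mm height. The swing from open to home is clockwise from above: the free end moves to the rear. With the bar 40 degrees open it still lies wholly on the platform and clear of the bolt.
- keeper_rail: Steel slot rail let into the platform's left edge, 96 mm along the shaker's x, 12 wide, fixed; origin and axes as the shaker's. It carries the keeper (stop with buffer, lip, spring bolt), which is clamped somewhere along it.
- bar: Loose aluminium retaining bar 172 long x 24 wide x 14 mm high, 0.13 to 0.21 kg, lying flat on the worktop in front of the shaker. Origin under its middle; x along it from the eye to the free end, z up. Vertical through-hole (eye) 11.5 mm wide near one end, square free end. Home: bar x = shaker y (within 0.07 rad).
- bar_eye (a point): Centre of the bar's eye at its underside, 74 mm from the bar's origin towards its eye end. When fitted it coincides with pin_foot (1.5 mm play in diameter).
- bar_end (a point): Middle of the bar's free end face, 7 mm over its underside, 160 mm from the eye. Latched it reads x 10 to 28, y 72, z 77 mm in the shaker's frame: the keeper is clamped up to 9 mm either way along x and its setting is not reported, so feel for the stop. A lip 18 mm over the platform covers the last 14 mm of the bar.
- bolt (a joint): Spring bolt (steel wedge) beyond the bar's free end, moving along the shaker's y: 0 out, 0.007 m with the bar passing, 0 again when latched. Its slope is touched 40 mm before home, passed with 3 to 10 N. The stop has a sprung rubber buffer: the bolt snaps out once the bar has it 3.5 mm in (4 N; 5 to 10 N of push 35 mm from the free end); a hard stop follows in 1.2 mm. Over 13 N there is forcing.
- rack: Orange plastic vial rack 46 x 125 x 45 mm standing loose on the platform against the rear fence, behind the bar's home place (1 to 20 mm clear of it). Origin under its middle, y along it. Leave it.
- vial_1: Screw-cap vial 16 mm thick, 54 mm tall in the rack, loose; caps reach 58 mm over the platform. Origin under its middle. Leave it standing.
- vial_2: Second such vial in the rack. Origin under its middle. Leave it standing.
- vial_3: Third such vial in the rack, at the left end. Origin under its middle. Leave it standing.

How it is judged (in metres and radians):
On the way:
1. the bar's eye is down on the pivot pin, the bar flat on the platform and still swung open (distance between bar_eye and pin_foot below 0.004 m and angle between bar's own z axis and vertical below 0.06 rad and x of bar_end in the frame of shaker below -0.03 m), for 0.2 s.
At the end, for the whole second after the job is handed in: The bar's eye is on the pin (within 4 mm of the pin's foot), the bar lies flat (within 0.05 rad) and at rest, its free end is home under the lip (its end point more than 6 mm behind the shaker's centre, in the shaker's x) and the bolt is out again (within 1.5 mm) in front of it (distance between bar_eye and pin_foot below 0.004 m and angle between bar's own z axis and vertical below 0.05 rad and x of bar_end in the frame of shaker above 0.006 m and z of bar_end in the frame of shaker below 0.081 m and value of joint bolt below 0.0015 m and linear speed of bar below 0.01 m/s); the robot touches nothing.
It fails at once if the bar is pressed against the keeper (stop, buffer, bolt) with more than 10.5 N (contact force between bar and keeper_rail above 10.5 N).
It fails at once if the rack is shifted by more than 12 mm (distance of rack from where it was at the start of the episode above 0.012 m).
It fails at once if a vial is tipped (angle between any of vial_1, vial_2, vial_3's own z axis and vertical above 0.4 rad).
It also fails if it takes over 61 s, if anything falls off the work surface, if the arm or the gripper's body presses on something with over 40 N, if the wrist force passes 120 N, or if a joint passes its speed limit or range.

## Working session

There is one attempt and no reset: what is moved stays moved. The work goes in short steps, Python scripts to look and compute and a shell command to move; the robot and the scene stay as the last step left them, time stands still between calls to the robot, and variables do not carry over. Pictures are saved under pics/ and viewed, at most 10 in all, crops included, and the job is handed in when it is done.

```bash
ls; mkdir -p pics; cat > h.py <<'E'
import numpy as np,cv2
from scipy.spatial.transform import Rotation as R
from workcell import readout, read_camera, camera_info, env
def cam(n):
    s=readout.read_state(); i=camera_info(n); p,d=read_camera(n)
    if n=="wrist":
        T=np.eye(4);T[:3,:3]=R.from_rotvec(s["eef_rot"]).as_matrix();T[:3,3]=s["position"]
        T=T@np.array(i["hand_eye"])
    else: T=np.array(i["world_from_camera"])
    return p,d,i,T
def cloud(d,i,T):
    v,u=np.mgrid[:480,:640]
    P=np.stack([(u-i["cx"])/i["fx"]*d,(v-i["cy"])/i["fy"]*d,d],-1)
    return P@T[:3,:3].T+T[:3,3]
def ray(uv,z,i,T):
    uv=np.atleast_2d(uv).astype(float)
    r=np.c_[(uv[:,0]-i["cx"])/i["fx"],(uv[:,1]-i["cy"])/i["fy"],np.ones(len(uv))]@T[:3,:3].T
    return T[:3,3]+r*((z-T[2,3])/r[:,2])[:,None]
def save(p,f): cv2.imwrite(f,cv2.cvtColor(p,cv2.COLOR_RGB2BGR))
E
python3 - <<'E'
from h import *
ps=[]
for n in("scene","side","wrist"):
    p,d,i,T=cam(n); np.savez(f"{n}0.npz",p=p,d=d,T=T,k=[i["fx"],i["fy"],i["cx"],i["cy"]])
    save(p,f"pics/{n}0.png"); print(n,np.round(T,3).tolist(),i["fx"],i["cx"],i["cy"])
s=readout.read_state();print(s)
E
```

```text
pics
scene [[-0.691, -0.265, 0.673, -49.741], [-0.723, 0.27, -0.636, 315.64], [-0.013, -0.926, -0.378, 392.116], [0.0, 0.0, 0.0, 1.0]] 483.05831166063916 315.43167575351157 236.19359827147437
side [[-0.15, 0.423, -0.894, 1265.244], [0.988, 0.049, -0.144, -109.918], [-0.017, -0.905, -0.425, 435.909], [0.0, 0.0, 0.0, 1.0]] 591.6766630557429 314.2857936690003 242.68096967950325
wrist [[0.352, 0.906, 0.236, 134.787], [0.936, -0.34, -0.091, 562.217], [-0.002, 0.253, -0.968, 383.15], [0.0, 0.0, 0.0, 1.0]] 367.10041344378885 317.2664709034679 237.87902575839084
{'t': 0.15, 'joint_positions': array([ 1.00090090e+00,  1.58928188e-01,  1.59797138e+00, -1.65244632e-05,
        1.38623663e+00, -2.10137556e-01]), 'qvel': array([-1.15553962e-03, -2.02278626e-03, -3.18597015e-03, -7.77215542e-04,
        8.91581339e-04,  1.21585884e-05]), 'joint_efforts': array([-9.62272061e-04, -3.85913014e+01, -3.22437036e+01,  7.00518535e-02,
        3.50830425e-02, -8.54909240e-05]), 'position': array([202.18884286, 537.73029887, 213.81745771]), 'eef_rot': array([-5.61956643e-01, -3.09034163e+00,  2.25181228e-03]), 'contact_force': array([ 0.41206249,  0.13803335, -0.61946192]), 'wrist_torque': array([-0.02901973, -0.03086413,  0.03787452]), 'gripper_force': 0.0, 'grip_width': 91.91340883495562}
```

View pics/scene0.png

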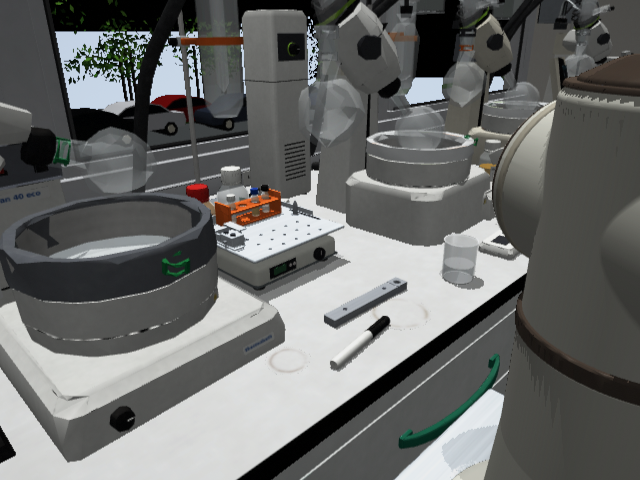

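View pics/side0.png

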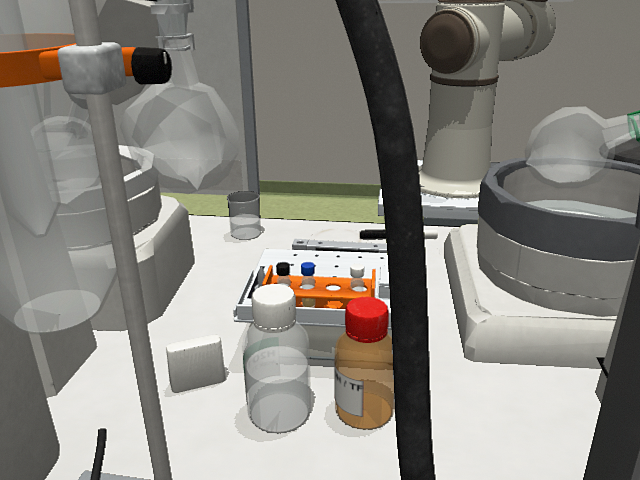

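The scene view shows the bar at about (366,300) with the eye at the right end, near (400,284). The shaker platform is around (280,230), the pin near (295,208), the keeper near (230,237) and the orange rack at (248,207). Next I'll get coordinates from the depth.

```bash
python3 - <<'E'
from h import *
for n in("scene","side"):
    z=np.load(n+"0.npz");k=z["k"];i=dict(fx=k[0],fy=k[1],cx=k[2],cy=k[3]);P=cloud(z["d"],i,z["T"]);ok=z["d"]>0
    if n=="scene":
        print("px bar",P[300,366],P[284,398],"plat",P[240,280])
    for nm,(a,b) in dict(bar=(10,18),plat=(66,74)).items():
        m=ok&(P[...,2]>a)&(P[...,2]<b)&(P[...,0]>250)&(P[...,0]<800)&(abs(P[...,1])<300)
        nn,l,st,c=cv2.connectedComponentsWithStats(m.astype(np.uint8))
        for j in range(1,nn):
            if st[j,4]>150:
                q=P[l==j][:,:2].astype(np.float32);r=cv2.minAreaRect(q);print(n,nm,st[j],np.round(q.mean(0)),r,np.round(cv2.boxPoints(r)).tolist(),np.median(P[l==j][:,2]))
p=cv2.imread("pics/scene0.png")
save(cv2.resize(p[180:340,190:430],None,fx=3.3,fy=3.3,interpolation=2)[:,:,::-1],"pics/crop1.png")
E
```

```text
px bar [ 376.39030997 -193.97314696   14.08061672] [ 373.45044044 -271.38325621   14.29704076] plat [ 554.25724641 -170.81820897   70.29702471]
scene bar [218 260 102  30 325] [ 549. -136.] ((546.9016723632812, -141.59750366210938), (183.07110595703125, 91.01728820800781), 55.27574157714844) [[457.0, -191.0], [532.0, -243.0], [636.0, -92.0], [562.0, -40.0]] 15.356431489169324
scene bar [ 324  278   83   45 1000] [ 378. -194.] ((380.6851501464844, -202.3416748046875), (175.1852264404297, 26.668804168701172), 89.70790100097656) [[367.0, -290.0], [394.0, -290.0], [394.0, -115.0], [368.0, -115.0]] 14.271241820132389
scene bar [330 316  60  50 597] [ 312. -108.] ((313.6373291015625, -113.3637466430664), (14.246940612792969, 134.25608825683594), 9.026023864746094) [[296.0, -48.0], [317.0, -181.0], [331.0, -179.0], [310.0, -46.0]] 13.95064681349902
scene bar [   0  339  285  123 1358] [387. 148.] ((419.2091064453125, 161.4987030029297), (359.0854797363281, 169.25270080566406), 54.928871154785156) [[247.0, 63.0], [385.0, -34.0], [592.0, 260.0], [453.0, 357.0]] 14.12194497029688
scene bar [  
[... 1850 characters left out ...]
de plat [ 241  249  150   62 2941] [ 568. -214.] ((597.83349609375, -210.0064697265625), (156.1538848876953, 176.93057250976562), 2.869448184967041) [[515.0, -126.0], [524.0, -302.0], [680.0, -294.0], [671.0, -118.0]] 71.86681902585923
side plat [296 319  50   8 239] [ 706. -193.] ((705.8349609375, -194.41664123535156), (5.448132514953613, 55.5989990234375), 2.198089599609375) [[702.0, -167.0], [704.0, -222.0], [710.0, -222.0], [707.0, -167.0]] 70.479380055837
side plat [335 360  58  22 388] [ 792. -139.] ((787.9305419921875, -141.70404052734375), (58.32094192504883, 21.304208755493164), 84.40526580810547) [[774.0, -170.0], [796.0, -172.0], [801.0, -114.0], [780.0, -112.0]] 70.09672978371276
```

View pics/crop1.png

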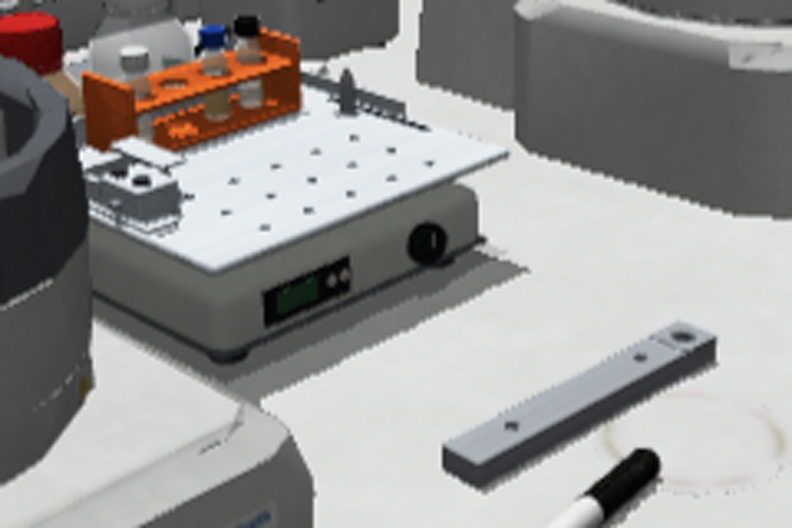

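Bar: centre about (380.5, -202.5), lying along world y with the eye at -y. Shaker yaw is about 2.6° and its origin about (611, -190). I'll check for obstacles and refine the pin foot, then move.

```bash
python3 - <<'E'
from h import *
z=np.load("scene0.npz");k=z["k"];i=dict(fx=k[0],fy=k[1],cx=k[2],cy=k[3]);P=cloud(z["d"],i,z["T"])
z2=np.load("side0.npz");k2=z2["k"];Q=cloud(z2["d"],dict(fx=k2[0],fy=k2[1],cx=k2[2],cy=k2[3]),z2["T"])
A=np.r_[P[z["d"]>0],Q[z2["d"]>0]]
for y in range(-400,600,100):
  print(y,[ (x,int(A[m][:,2].max()) if (m:=(A[:,0]>x)&(A[:,0]<x+60)&(A[:,1]>y)&(A[:,1]<y+100)).any() else None) for x in range(200,560,60)])
print("pin",ray([[295.4,214.2]],70,i,z["T"]), "eye",ray([[190+683/3.3,180+337/3.3]],14,i,z["T"]))
E
python3 -m crank '[[0,0,0,-2.5,-2.2,-1.0,0.2],[0,0,0,-2.5,-2.2,-1.0,0.2],[0,0,0,-2.5,-2.2,-1.0,0.2],[0,0,0,-2.5,-2.2,-1.0,0.2],[0,0,0,-2.5,-2.2,-1.0,0.2]]'
```

```text
-400 [(200, 3), (260, 74), (320, 75), (380, 4), (440, 4), (500, 395)]
-300 [(200, 3), (260, 4), (320, 17), (380, 18), (440, 2), (500, 73)]
-200 [(200, 4), (260, 18), (320, 19), (380, 18), (440, 2), (500, 73)]
-100 [(200, 2), (260, 18), (320, 42), (380, 71), (440, 187), (500, 188)]
0 [(200, 2), (260, 2), (320, 57), (380, 188), (440, 188), (500, 283)]
100 [(200, 2), (260, 2), (320, 60), (380, 187), (440, 188), (500, 324)]
200 [(200, None), (260, 1), (320, 60), (380, 70), (440, 187), (500, 311)]
300 [(200, None), (260, None), (320, None), (380, 1), (440, None), (500, None)]
400 [(200, None), (260, None), (320, None), (380, None), (440, None), (500, None)]
500 [(200, None), (260, None), (320, None), (380, None), (440, None), (500, None)]
pin [[ 635.68244741 -278.46070411   70.        ]] eye [[ 379.08820009 -275.99908946   14.        ]]
t: 0.57
position: [280.9, 389.7, 264.7]
eef_rot: [-0.561, -3.091, 0.001]
contact_force: [1.5, -0.1, 0.5]
grip_width: 60.2
gripper_force: 0.0
```

```bash
python3 -m crank '[[0,0,0,-1.8,-3.1,0,0.2],[0,0,0,-1.8,-3.1,0,0.2],[0,0,0,-1.8,-3.1,0,0.2],[0,0,0,-1.8,-3.1,0,0.2],[0,0,0,-1.8,-3.1,0,0.2]]'
python3 -m crank '[[0,0,0,-1.8,-3.1,0,0.2],[0,0,0,-1.8,-3.1,0,0.2],[0,0,0,-1.8,-3.1,0,0.2],[0,0,0,-1.8,-3.1,0,0.2],[0,0,0,-1.8,-3.1,0,0.2]]'
python3 -m crank '[[0,0,0,-1.8,-3.1,0,0.2],[0,0,0,-1.8,-3.1,0,0.2],[0,0,0,-1.8,-3.1,0,0.2],[0,0,0,-1.8,-3.1,0,0.2],[0,0,0,-1.8,-3.1,0,0.2]]'
for k in 1; do python3 -m crank '[[0,0,0.125,0,0,0,0.2],[0,0,0.125,0,0,0,0.2],[0,0,0.125,0,0,0,0.2],[0,0,0.125,0,0,0,0.2],[0,0,0.125,0,0,0,0.2]]'; done
```

```text
t: 0.98
position: [310.0, 212.9, 264.3]
eef_rot: [0.561, 3.091, -0.0]
contact_force: [1.0, 0.0, -0.3]
grip_width: 55.1
gripper_force: 0.0
t: 1.4
position: [339.8, 36.1, 264.5]
eef_rot: [0.562, 3.09, 0.0]
contact_force: [0.8, -0.4, 0.2]
grip_width: 55.1
gripper_force: 0.0
t: 1.82
position: [369.4, -141.0, 264.5]
eef_rot: [0.563, 3.09, 0.0]
contact_force: [0.3, 0.6, 0.9]
grip_width: 55.3
gripper_force: 0.0
t: 2.23
position: [369.5, -139.1, 264.3]
eef_rot: [-1.494, -2.763, -0.0]
contact_force: [0.2, -0.3, 0.0]
grip_width: 55.1
gripper_force: 0.0
```

```bash
python3 -m crank '[[0,0,0.125,0,0,0,0.2],[0,0,0.125,0,0,0,0.2],[0,0,0.125,0,0,0,0.2],[0,0,0.125,0,0,0,0.2],[0,0,0.125,0,0,0,0.2]]' >/dev/null
python3 -m crank '[[0,0,0.125,0,0,0,0.2],[0,0,0.125,0,0,0,0.2],[0,0,0.125,0,0,0,0.2],[0,0,0.125,0,0,0,0.2],[0,0,0.125,0,0,0,0.2]]' >/dev/null
python3 -m crank '[[0,0,0.125,0,0,0,0.2],[0,0,0.125,0,0,0,0.2],[0,0,0.125,0,0,0,0.2],[0,0,0.125,0,0,0,0.2],[0,0,0.125,0,0,0,0.2]]' >/dev/null
python3 -m crank '[[0,0,0.125,0,0,0,0.2],[0,0,0.125,0,0,0,0.2],[0,0,0.125,0,0,0,0.2],[0,0,0.125,0,0,0,0.2],[0,0,0.125,0,0,0,0.2]]' >/dev/null
python3 -m crank '[[0,0,0.125,0,0,0,0.2],[0,0,0.125,0,0,0,0.2],[0,0,0.125,0,0,0,0.2],[0,0,0.125,0,0,0,0.2],[0,0,0.125,0,0,0,0.2]]' >/dev/null
python3 -m crank '[[0,0,0.125,0,0,0,0.2],[0,0,0.125,0,0,0,0.2],[0,0,0.125,0,0,0,0.2],[0,0,0.11,0,0,0,0.2],[0,0,0.11,0,0,0,0.2]]'
python3 -m crank '[[0,0,0,1.5,0,2.0,0.2],[0,0,0,1.5,0,2.0,0.2],[0,0,0,1,0.5,2.0,0.2],[0,0,0,0,0.0,2.0,0.2],[0,0,0,0,0,0,0.2]]'
python3 - <<'E'
from h import *
p,d,i,T=cam("wrist");save(p,"pics/w1.png");np.savez("w1.npz",p=p,d=d,T=T)
P=cloud(d,i,T);s=readout.read_state();print(s["joint_positions"],s["position"])
m=(d>0)&(abs(P[...,2]-14)<4)
nn,l,st,c=cv2.connectedComponentsWithStats(m.astype(np.uint8))
for j in range(1,nn):
    if st[j,4]>1000:
        r=cv2.minAreaRect(np.argwhere(l==j)[:,::-1].astype(np.float32));b=cv2.boxPoints(r)
        print(st[j],np.round(ray(b,14,i,T),1).tolist())
g=cv2.cvtColor(p,cv2.COLOR_RGB2GRAY)
E
```

```text
t: 4.73
position: [369.5, -139.0, 264.3]
eef_rot: [2.224, -2.219, -0.001]
contact_force: [0.1, -0.3, -0.4]
grip_width: 55.1
gripper_force: 0.0
t: 5.15
position: [362.6, -177.5, 180.5]
eef_rot: [2.228, -2.214, -0.013]
contact_force: [-0.5, 0.7, 0.1]
grip_width: 55.0
gripper_force: 0.0
[-7.55985871e-01 -2.79662926e-01  2.07870180e+00  1.34991994e-04
  1.34761700e+00  2.37858635e+00] [ 363.66111697 -178.02667328  182.70610631]
[ 283   91   28  188 4777] [[390.6, -290.1, 14.0], [367.5, -290.3, 14.0], [367.3, -119.9, 14.0], [393.6, -119.8, 14.0]]
[ 350  214   28  129 1631] [[331.0, -182.8, 14.0], [317.4, -184.5, 14.0], [297.5, -51.1, 14.0], [312.5, -49.1, 14.0]]
[ 590  302   50   48 1175] [[84.8, -63.5, 14.0], [45.9, -101.6, 14.0], [21.8, -75.4, 14.0], [60.8, -35.9, 14.0]]
```

View pics/w1.png

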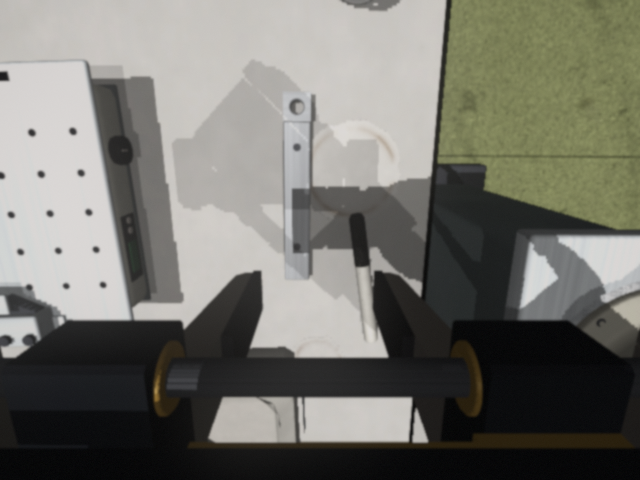

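The bar lies vertically at px (283–311, 91–279), with the eye at (297,106); the pen tip is clear at (357,215). Moving down over the bar's middle.

```bash
python3 - <<'E'
from h import *
z=np.load("w1.npz");i=camera_info("wrist");print(ray([[297,106],[296.5,147],[296.5,247]],14,i,z["T"]))
E
python3 -m crank '[[0,0,0,1.3,-0.8,2.5,0],[0,0,0,1.3,-0.75,3.0,0],[0,0,0,0,0,3,0],[0,0,0,0,0,3,0],[0,0,0,0,0,3.0,0]]'
python3 -m crank '[[0,0,0,0,0,0,0],[0,0,0,0,0,0,0]]'
```

```text
[[ 378.71141807 -278.12486304   14.        ]
 [ 379.42477834 -243.78014465   14.        ]
 [ 380.18415855 -151.35572232   14.        ]]
t: 5.62
position: [382.1, -206.0, 40.1]
eef_rot: [-2.23, 2.212, -0.005]
contact_force: [0.6, 0.9, 0.5]
grip_width: 45.6
gripper_force: 0.0
t: 5.78
position: [380.6, -204.6, 39.9]
eef_rot: [-2.23, 2.212, 0.003]
contact_force: [-0.4, 0.6, 0.2]
grip_width: 45.9
gripper_force: 0.0
```

```bash
python3 -m crank '[[0,0,0,0,0.1,1.7,0],[0,0,0,0,0,1.3,0],[0,0,0,0,0,0.7,0],[0,0,0,0,0,0,0]]'
python3 -m crank '[[0,0,0,0,0,0,-1],[0,0,0,0,0,0,-1],[0,0,0,0,0,0,-1],[0,0,0,0,0,0,-1],[0,0,0,0,0,0,-1]]' 40
```

```text
t: 6.12
position: [380.5, -205.6, 3.7]
eef_rot: [2.23, -2.213, 0.002]
contact_force: [0.3, -0.2, -0.2]
grip_width: 45.9
gripper_force: 0.0
t: 6.53
position: [380.5, -205.7, 3.7]
eef_rot: [-2.229, 2.213, -0.003]
contact_force: [-1.2, 1.5, 5.9]
grip_width: 23.7
gripper_force: 40.0
```

```bash
python3 -m crank '[[0,0,0,0,0,-1.5,-1],[0,0,0,0,0,-3,-1],[0,0,0,0,0,-3.5,-1],[0,0,0,0,0,-3.5,-1],[0,0,0,0,0,-3,-1]]'
python3 - <<'E'
from h import *
A=[]
for n in("scene","side"):
    z=np.load(n+"0.npz");k=z["k"];P=cloud(z["d"],dict(fx=k[0],fy=k[1],cx=k[2],cy=k[3]),z["T"]);A.append(P[z["d"]>0])
A=np.concatenate(A);A=A[(A[:,2]>110)&(A[:,2]<420)]
for x in range(400,800,40):
  print(x,[(y,int(A[m][:,2].min()),int(A[m][:,2].max()),m.sum()) for y in range(-420,-60,40) if (m:=(A[:,0]>x)&(A[:,0]<x+40)&(A[:,1]>y)&(A[:,1]<y+40)).sum()>2])
E
```

```text
t: 6.95
position: [379.6, -204.9, 149.6]
eef_rot: [2.23, -2.213, 0.001]
contact_force: [0.9, -0.5, -1.5]
grip_width: 23.3
gripper_force: 40.0
400 []
440 []
480 []
520 [(-420, 356, 402, np.int64(228)), (-380, 267, 278, np.int64(22))]
560 [(-420, 207, 419, np.int64(1616)), (-380, 202, 419, np.int64(1033)), (-340, 205, 310, np.int64(979))]
600 [(-420, 304, 419, np.int64(578)), (-380, 193, 419, np.int64(2408)), (-340, 199, 413, np.int64(2248)), (-300, 236, 266, np.int64(35))]
640 [(-420, 214, 408, np.int64(3040)), (-380, 197, 419, np.int64(3677)), (-340, 205, 402, np.int64(3477)), (-300, 110, 116, np.int64(11)), (-260, 110, 130, np.int64(140)), (-220, 110, 131, np.int64(121)), (-180, 110, 130, np.int64(179)), (-140, 110, 117, np.int64(70))]
680 [(-420, 230, 296, np.int64(666)), (-380, 225, 299, np.int64(2202)), (-340, 229, 285, np.int64(105)), (-300, 114, 117, np.int64(5)), (-260, 110, 130, np.int64(341)), (-220, 110, 130, np.int64(225)), (-180, 110, 130, np.int64(188)), (-140, 110, 117, np.int64(71))]
720 [(-260, 110, 147, np.int64(71)), (-220, 111, 142, np.int64(9)), (-180, 110, 133, np.int64(176)), (-140, 110, 132, np.int64(276))]
760 [(-260, 110, 150, np.int64(1263)), (-220, 110, 149, np.int64(1004)), (-180, 110, 133, np.int64(635)), (-140, 110, 133, np.int64(753))]
```

```bash
python3 - <<'E'
from h import *
A=[]
for n in("scene","side"):
    z=np.load(n+"0.npz");k=z["k"];P=cloud(z["d"],dict(fx=k[0],fy=k[1],cx=k[2],cy=k[3]),z["T"]);A.append(P[z["d"]>0])
A=np.concatenate(A);A=A[(A[:,2]>100)&(A[:,2]<420)&(A[:,0]>420)&(A[:,0]<800)&(A[:,1]<-60)]
pin=np.array([635.5,-278])
def box(L,lo,hi):
    q=np.maximum(np.maximum(np.array(lo)-L,L-np.array(hi)),0);r=np.linalg.norm(q,axis=1);j=r.argmin();return round(r[j],1),A[j].round()
for op in(20,25,30,35,40):
  a=np.radians(op+2.6);u=np.array([np.sin(a),-np.cos(a)])
  for tz in(73,115):
    t=pin-72.4*u; d=A[:,:2]-t
    L=np.c_[d@u,d@[u[1],-u[0]],A[:,2]-tz]
    print(op,tz,t.round(),"body",box(L,[-37,-95,88],[37,95,250]),"cam",box(L,[45,-30,150],[95,30,195]))
E
```

```text
20 73 [ 608. -211.] body (np.float64(30.0), array([ 679., -219.,  131.])) cam (np.float64(0.0), array([ 630., -303.,  267.]))
20 115 [ 608. -211.] body (np.float64(45.6), array([ 611., -299.,  265.])) cam (np.float64(0.0), array([ 618., -309.,  290.]))
25 73 [ 602. -214.] body (np.float64(30.1), array([ 679., -219.,  131.])) cam (np.float64(0.0), array([ 630., -303.,  267.]))
25 115 [ 602. -214.] body (np.float64(41.9), array([ 598., -305.,  260.])) cam (np.float64(0.0), array([ 621., -309.,  292.]))
30 73 [ 596. -217.] body (np.float64(30.5), array([ 680., -210.,  131.])) cam (np.float64(0.0), array([ 634., -305.,  268.]))
30 115 [ 596. -217.] body (np.float64(37.9), array([ 598., -305.,  260.])) cam (np.float64(0.0), array([ 625., -311.,  293.]))
35 73 [ 591. -221.] body (np.float64(31.1), array([ 673., -208.,  130.])) cam (np.float64(0.0), array([ 634., -305.,  268.]))
35 115 [ 591. -221.] body (np.float64(32.8), array([ 586., -313.,  252.])) cam (np.float64(0.0), array([ 627., -313.,  297.]))
40 73 [ 586. -225.] body (np.float64(27.5), array([ 586., -313.,  252.])) cam (np.float64(0.0), array([ 634., -305.,  268.]))
40 115 [ 586. -225.] body (np.float64(27.5), array([ 586., -313.,  252.])) cam (np.float64(0.0), array([ 627., -313.,  297.]))
```

```bash
python3 -m crank '[[0,0,-0.115,0,0,0,-1],[0,0,-0.115,0,0,0,-1],[0,0,-0.115,0,0,0,-1],[0,0,-0.115,0,0,0,-1],[0,0,-0.115,0,0,0,-1]]' 50
python3 -m crank '[[0,0,0,1.6,-2.2,0,-1],[0,0,0,2,-2.8,0,-1],[0,0,0,2,-2.8,0,-1],[0,0,0,2,-2.8,0,-1],[0,0,0,2,-2.8,0,-1]]'
python3 -m crank '[[0,0,0,1.2,-1.8,0,-1],[0,0,0,1.2,-1.7,0,-1],[0,0,0,0,0,0,-1],[0,0,0,0,0,0,-1],[0,0,0,0,0,0,-1]]'
python3 - <<'E'
from h import *
s=readout.read_state()
p,d,i,T=cam("wrist");save(p,"pics/w2.png");np.savez("w2.npz",p=p,d=d,T=T);print(s["joint_positions"].round(3),s["position"],s["eef_rot"],T[:3,3])
E
```

```text
t: 7.37
position: [379.4, -204.7, 147.3]
eef_rot: [-2.77, 1.482, 0.001]
contact_force: [-0.1, -0.3, -1.9]
grip_width: 23.8
gripper_force: 50.0
t: 7.78
position: [545.6, -211.0, 146.9]
eef_rot: [2.766, -1.49, -0.002]
contact_force: [0.9, -1.3, -1.0]
grip_width: 23.5
gripper_force: 50.0
t: 8.2
position: [585.9, -212.0, 146.9]
eef_rot: [2.766, -1.49, -0.003]
contact_force: [0.1, -0.1, -1.8]
grip_width: 23.2
gripper_force: 50.0
[-0.541  0.338  1.521 -0.     1.285  2.018] [ 585.85068053 -211.96098546  146.92593255] [ 2.76570788 -1.4897768  -0.0030461 ] [ 624.18351548 -272.12325412  316.18874456]
```

View pics/w2.png

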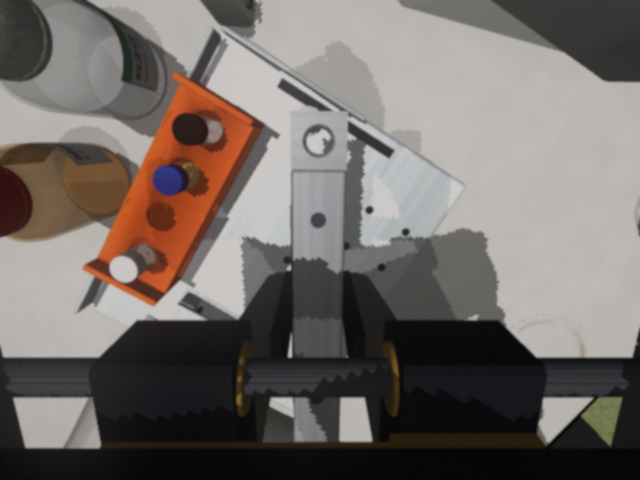

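The eye is at (318,141) in the bar; the pin is hidden under the bar. I'll back off along the bar so both are in view.

```bash
python3 -m crank '[[0,0,0,-2,0,0,-1],[0,0,0,-1.5,0,0,-1],[0,0,0,0,0,0,-1],[0,0,0,0,0,0,-1]]'
python3 - <<'E'
from h import *
s=readout.read_state()
p,d,i,T=cam("wrist");save(p[:300],"pics/w3.png");np.savez("w3.npz",p=p,d=d,T=T);print(s["position"],s["eef_rot"])
z=np.load("w2.npz");print("eye w2",ray([[318,141]],157.4,i,z["T"]))
def proj(X):
    c=np.linalg.inv(T)@np.r_[X,1];return i["fx"]*c[0]/c[2]+i["cx"],i["fy"]*c[1]/c[2]+i["cy"]
print(proj([635.5,-278,70]),proj([635.5,-278,98]))
E
```

```text
t: 8.58
position: [566.9, -182.9, 147.8]
eef_rot: [2.766, -1.49, 0.0]
contact_force: [0.5, -0.0, -1.0]
grip_width: 23.4
gripper_force: 50.0
[ 566.85984967 -182.92048373  147.79895881] [ 2.76571780e+00 -1.48954651e+00  2.29538939e-04]
eye w2 [[ 623.81522354 -272.4627657   157.4       ]]
(np.float64(307.0950897567349), np.float64(64.96076369064193)) (np.float64(305.73458832823445), np.float64(54.55485323090062))
```

View pics/w3.png

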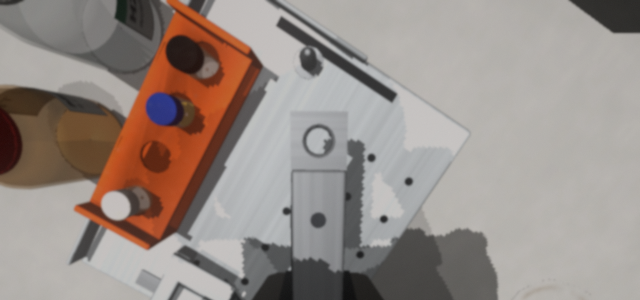

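```bash
python3 - <<'E'
from h import *
z=np.load("w3.npz");p=z["p"];d=z["d"];T=z["T"];i=camera_info("wrist")
c=p[30:170,260:380];save(cv2.resize(c,None,fx=4.2,fy=4.2,interpolation=cv2.INTER_NEAREST),"pics/c3.png")
P=cloud(d,i,T)
m=(d>0)&(P[...,2]>76)&(P[...,2]<105);m[100:]=0;m[:,:290]=0;m[:,330:]=0
q=P[m];print(len(q),np.median(q,0),q[q[:,2]>92].mean(0),q[:,2].max())
for r in range(40,80,3): print(r,P[r,298:324:3,2].round().tolist())
E
```

```text
607 [ 637.13665624 -284.06924744   80.1244365 ] [ 635.31411099 -279.25212009   95.15011308] 98.86477508110548
40 [70.0, 69.0, 70.0, 69.0, 69.0, 70.0, 70.0, 68.0, 70.0]
43 [69.0, 69.0, 70.0, 69.0, 69.0, 69.0, 71.0, 70.0, 70.0]
46 [68.0, 70.0, 70.0, 69.0, 69.0, 69.0, 69.0, 69.0, 69.0]
49 [68.0, 70.0, 93.0, 99.0, 96.0, 89.0, 70.0, 70.0, 69.0]
52 [69.0, 90.0, 97.0, 97.0, 96.0, 92.0, 68.0, 70.0, 70.0]
55 [70.0, 92.0, 96.0, 98.0, 96.0, 93.0, 87.0, 70.0, 70.0]
58 [70.0, 89.0, 92.0, 95.0, 93.0, 90.0, 86.0, 70.0, 70.0]
61 [71.0, 87.0, 91.0, 90.0, 92.0, 88.0, 78.0, 70.0, 70.0]
64 [70.0, 76.0, 88.0, 89.0, 88.0, 84.0, 71.0, 70.0, 70.0]
67 [69.0, 70.0, 78.0, 81.0, 80.0, 75.0, 69.0, 70.0, 70.0]
70 [70.0, 70.0, 70.0, 71.0, 70.0, 70.0, 68.0, 70.0, 68.0]
73 [70.0, 69.0, 70.0, 69.0, 70.0, 70.0, 69.0, 70.0, 69.0]
76 [70.0, 70.0, 71.0, 71.0, 69.0, 71.0, 70.0, 69.0, 69.0]
79 [70.0, 69.0, 68.0, 70.0, 67.0, 69.0, 69.0, 70.0, 69.0]
```

View pics/c3.png

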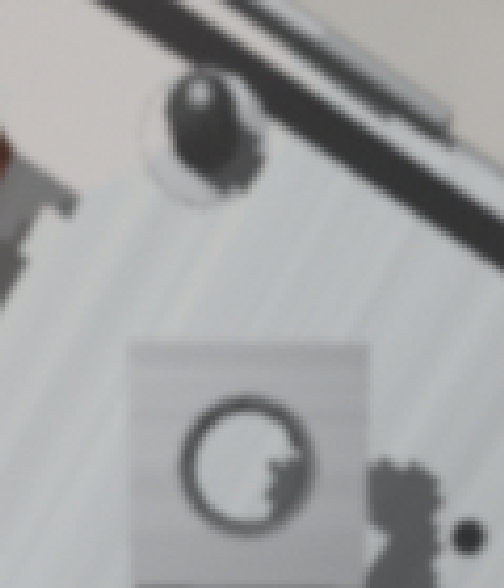

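Crop: the pin tip is at px (307.6,52), its base ring at (308.3,63), and the eye centre at (319,140.7). Casting rays.

```bash
python3 - <<'E'
from h import *
z=np.load("w3.npz");T=z["T"];i=camera_info("wrist")
f=ray([[308.3,62.9]],70,i,T)[0];t=ray([[307.6,52.1]],98,i,T)[0];e=ray([[319,140.7]],158.2,i,T)[0]
s=readout.read_state();M=R.from_rotvec(s["eef_rot"]).as_matrix()
print(f,t,e,s["position"])
for x in (f,t): print("tool shift cm",(M.T@(x-e))/10)
E
```

```text
[ 635.51644282 -279.39494594   70.        ] [ 635.3161812  -279.58636024   98.        ] [ 604.52939043 -243.73744027  158.2       ] [ 567.34667259 -183.48061933  147.95770787]
tool shift cm [ 4.67454114 -0.62629879  8.82413544]
tool shift cm [ 4.68195872 -0.59927617  6.02413862]
```

```bash
python3 -m crank '[[0,0,0,1.6,-0.2,1,-1],[0,0,0,1.6,-0.2,1,-1],[0,0,0,1.5,-0.2,1,-1],[0,0,0,0,0,0.6,-1],[0,0,0,0,0,0,-1]]'
python3 -m crank '[[0,0,0,0,0,0,-1],[0,0,0,0,0,0,-1]]'
python3 - <<'E'
from h import *
s=readout.read_state()
p,d,i,T=cam("wrist");np.savez("w4.npz",p=p,d=d,T=T);print(s["position"],s["contact_force"])
c=p[80:220,250:390];save(cv2.resize(c,None,fx=4.2,fy=4.2,interpolation=cv2.INTER_NEAREST),"pics/c4.png")
def proj(X):
    c=np.linalg.inv(T)@np.r_[X,1];return np.array([i["fx"]*c[0]/c[2]+i["cx"],i["fy"]*c[1]/c[2]+i["cy"]])
print(proj([635.4,-279.5,98]),(proj([635.4,-279.5,98])-[250,80])*4.2)
E
```

```text
t: 9.05
position: [597.5, -219.3, 109.7]
eef_rot: [-2.765, 1.492, 0.005]
contact_force: [-0.4, 0.5, -1.7]
grip_width: 23.2
gripper_force: 50.0
t: 9.22
position: [598.4, -218.7, 112.2]
eef_rot: [-2.766, 1.49, -0.001]
contact_force: [-0.6, 0.5, -1.6]
grip_width: 23.1
gripper_force: 50.0
[ 598.40013701 -218.73559234  112.16077201] [-0.62160933  0.52886067 -1.58616185]
[319.85738388 141.74980154] [293.4010123  259.34916648]
```

View pics/c4.png

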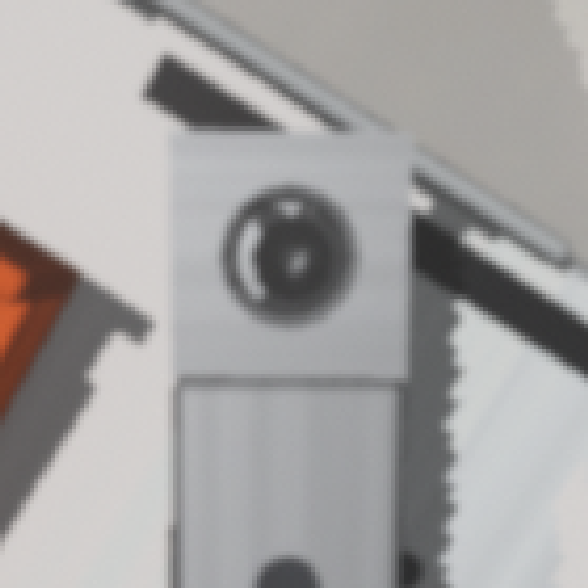

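The pin tip shows inside the eye at px (320.2,141.9); the eye centre is at (318.6,140.7). Nearly aligned.

```bash
python3 - <<'E'
from h import *
z=np.load("w4.npz");T=z["T"];i=camera_info("wrist");s=readout.read_state();M=R.from_rotvec(s["eef_rot"]).as_matrix()
t=ray([[320.2,141.9]],98,i,T)[0];e=ray([[318.6,140.7]],122.6,i,T)[0];print(t,e,M.T@(t-e)/10)
E
```

```text
[ 635.22281947 -279.53258794   98.        ] [ 636.20430755 -279.46277336  122.6       ] [-0.05015027  0.08681874  2.45992467]
```

```bash
python3 -m crank '[[0,0,0,-0.05,0.08,0.5,-1],[0,0,0,0,0,0.5,-1],[0,0,0,0,0,0.5,-1],[0,0,0,0,0,0.5,-1],[0,0,0,0,0,0,-1]]'
```

```text
t: 9.68
position: [597.0, -218.7, 90.1]
eef_rot: [-2.766, 1.49, 0.002]
contact_force: [0.7, -1.6, -1.0]
grip_width: 23.2
gripper_force: 50.0
```

```bash
python3 -m crank '[[0,0,0,0,0,0.4,-1],[0,0,0,0,0,0.3,-1],[0,0,0,0,0,0,-1]]'
python3 -m crank '[[0,0,0,0,0,0.3,-1],[0,0,0,0,0,0.3,-1],[0,0,0,0,0,0,-1]]'
```

```text
t: 9.93
position: [597.1, -218.8, 83.7]
eef_rot: [2.766, -1.49, -0.002]
contact_force: [1.0, 0.3, -1.3]
grip_width: 23.1
gripper_force: 50.0
t: 10.18
position: [597.1, -218.7, 77.8]
eef_rot: [-2.766, 1.49, 0.002]
contact_force: [1.0, 0.4, -1.5]
grip_width: 23.3
gripper_force: 50.0
```

```bash
python3 -m crank '[[0,0,0,0,0,0.2,-1],[0,0,0,0,0,0.1,-1],[0,0,0,0,0,0,-1]]'
python3 -m crank '[[0,0,0,0,0,0.1,-1],[0,0,0,0,0,0,-1]]'
```

```text
t: 10.43
position: [597.4, -218.9, 75.3]
eef_rot: [-2.766, 1.49, 0.001]
contact_force: [-0.7, -0.1, -1.7]
grip_width: 23.5
gripper_force: 50.0
t: 10.6
position: [597.5, -219.0, 74.5]
eef_rot: [2.766, -1.49, -0.0]
contact_force: [-0.8, -0.1, -1.0]
grip_width: 23.4
gripper_force: 50.0
```

```bash
python3 -m crank '[[0,0,0,0,0,0.1,-1],[0,0,0,0,0,0,-1]]'
python3 -m crank '[[0,0,0,0,0,0.05,-1],[0,0,0,0,0,0,-1],[0,0,0,0,0,0,-1]]'
```

```text
t: 10.77
position: [597.7, -219.1, 73.7]
eef_rot: [2.766, -1.49, 0.001]
contact_force: [-0.9, -0.5, -2.2]
grip_width: 23.4
gripper_force: 50.0
t: 11.02
position: [597.8, -219.1, 73.7]
eef_rot: [2.766, -1.49, 0.001]
contact_force: [-2.3, 0.6, 3.0]
grip_width: 23.4
gripper_force: 50.0
```

The eye is down and the bar is resting on the platform. I'll release, lift and check clearance to the left bath.

```bash
python3 -m crank '[[0,0,0,0,0,0,-1],[0,0,0,0,0,0,-0.2],[0,0,0,0,0,0,-0.2],[0,0,0,0,0,0,-0.2],[0,0,0,0,0,0,-0.2]]'
python3 -m crank '[[0,0,0,0,0,-1.5,-0.2],[0,0,0,0,0,-2.5,-0.2],[0,0,0,0,0,-1.0,-0.2],[0,0,0,0,0,0,-0.2]]'
python3 - <<'E'
from h import *
A=[]
for n in("scene","side"):
    z=np.load(n+"0.npz");k=z["k"];P=cloud(z["d"],dict(fx=k[0],fy=k[1],cx=k[2],cy=k[3]),z["T"]);A.append(P[z["d"]>0])
A=np.concatenate(A);B=A[(A[:,2]>150)&(A[:,1]>-150)&(A[:,1]<100)]
for x in range(440,720,30):
    m=(B[:,0]>x)&(B[:,0]<x+30); print(x,m.sum(),B[m][:,1].min().round() if m.any() else 0)
p,d,i,T=cam("wrist");np.savez("w5.npz",p=p,d=d,T=T);s=readout.read_state()
P=cloud(d,i,T)
m=(d>0)&(abs(P[...,2]-84)<3)&(P[...,0]<660)
nn,l,st,c=cv2.connectedComponentsWithStats(m.astype(np.uint8))
for j in range(1,nn):
    if st[j,4]>400:
        r=cv2.minAreaRect(np.argwhere(l==j)[:,::-1].astype(np.float32));print(st[j],ray(cv2.boxPoints(r),84,i,T).round(1).tolist())
print(s["position"],s["eef_rot"])
save(p,"pics/w5.png")
E
```

```text
t: 11.43
position: [597.4, -218.9, 72.8]
eef_rot: [-2.766, 1.49, 0.0]
contact_force: [-0.6, -0.0, 0.8]
grip_width: 37.3
gripper_force: 0.0
t: 11.77
position: [599.6, -220.2, 126.6]
eef_rot: [2.766, -1.49, 0.01]
contact_force: [0.5, 0.2, -0.1]
grip_width: 36.6
gripper_force: 0.0
440 1000 8.0
470 527 -2.0
500 516 -13.0
530 3210 -13.0
560 1919 -8.0
590 5184 0.0
620 4492 23.0
650 710 68.0
680 0 0
710 0 0
[ 299  123   44  234 8959] [[651.9, -283.2, 84.0], [632.0, -296.3, 84.0], [550.3, -176.7, 84.0], [573.6, -161.3, 84.0]]
[ 598.55550683 -219.63014173  124.48686553] [ 2.76567392 -1.48976504  0.00537136]
```

View pics/w5.png

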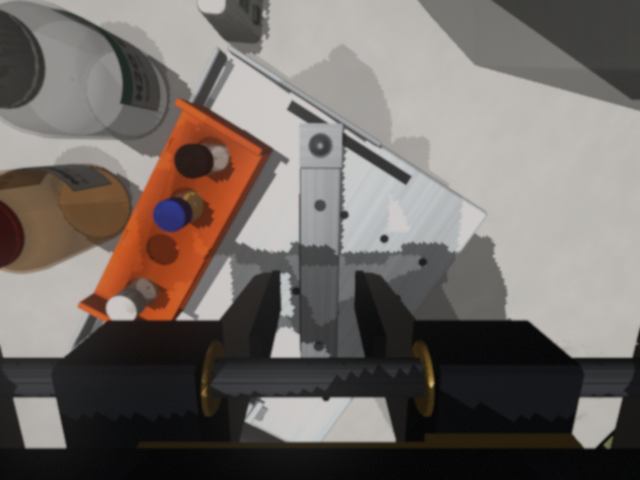

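The bar lies flat on the platform with the pin in its eye at (320,145), swung open about 30°, and the rack is untouched. Next I'll go to the front of the bar, 125 mm from the eye, with the fingers shut.

```bash
python3 -m crank '[[0,0,0,-2,1.4,0,-1],[0,0,0,-2,1.4,0,-1],[0,0,0,-1.4,1.2,0,-1],[0,0,0,0,0,0,-1],[0,0,0,0,0,0,-1]]' 20
python3 -m crank '[[0,0,0,0,0,2,-1],[0,0,0,0,0,1.5,-1],[0,0,0,0,0,1,-1],[0,0,0,0,0,0.3,-1],[0,0,0,0,0,0,-1]]'
python3 - <<'E'
from h import *
s=readout.read_state();print(s["position"],s["eef_rot"],s["grip_width"],s["contact_force"],s["wrist_torque"])
p,d,i,T=cam("scene");save(cv2.resize(p[170:290,190:370],None,fx=4.2,fy=4.2,interpolation=cv2.INTER_NEAREST),"pics/s6.png")
E
```

```text
t: 12.23
position: [533.7, -195.5, 121.9]
eef_rot: [-2.765, 1.49, 0.002]
contact_force: [1.2, -0.6, -0.0]
grip_width: 5.6
gripper_force: 0.0
t: 12.65
position: [534.3, -195.7, 73.9]
eef_rot: [-2.766, 1.49, 0.003]
contact_force: [-0.6, 1.2, -0.0]
grip_width: 0.3
gripper_force: 0.0
[ 534.28375872 -195.74390313   73.9130095 ] [-2.76560297  1.48987152  0.00300469] 0.32802388629417084 [-0.64515988  1.21319265 -0.04098457] [0.02078653 0.13560574 0.00242163]
```

View pics/s6.png

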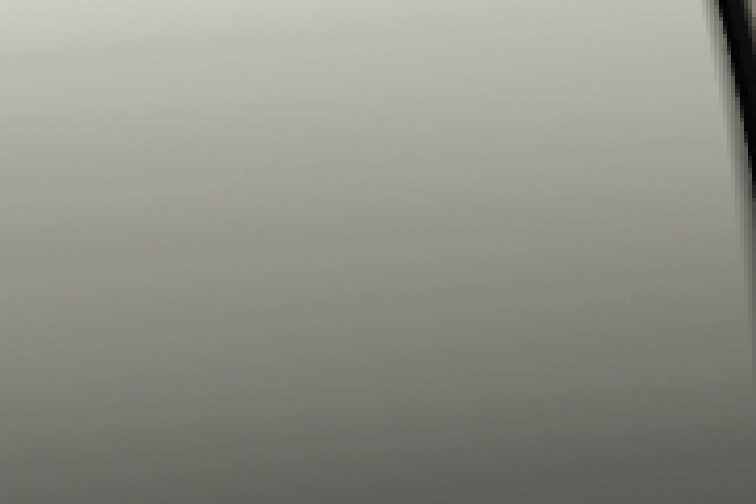

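Scene view is blocked by the arm; that was my tenth picture, so from here I go by numbers. Start the push: close the gap, then swing about the pin.

```bash
python3 -m crank '[[0,0,0,0,-0.3,0,-1],[0,0,0,0,-0.3,0,-1],[0,0,0,0,-0.2,0,-1],[0,0,0,0,0,0,-1]]'
python3 -m crank '[[0,0,0.02,-0.06,-0.25,0,-1],[0,0,0.02,-0.06,-0.25,0,-1],[0,0,0.02,-0.06,-0.25,0,-1],[0,0,0.02,-0.06,-0.25,0,-1],[0,0,0.02,-0.06,-0.25,0,-1]]'
python3 -m crank '[[0,0,0.02,-0.06,-0.25,0,-1],[0,0,0.02,-0.06,-0.25,0,-1],[0,0,0.02,-0.06,-0.25,0,-1],[0,0,0,0,0,0,-1]]'
python3 - <<'E'
from h import *
p,d,i,T=cam("wrist");P=cloud(d,i,T)
m=(d>0)&(abs(P[...,2]-84)<3)&(P[...,0]<650)&(P[...,1]<-170)
nn,l,st,c=cv2.connectedComponentsWithStats(m.astype(np.uint8))
for j in range(1,nn):
    if st[j,4]>400:
        r=cv2.minAreaRect(np.argwhere(l==j)[:,::-1].astype(np.float32));print(st[j],ray(cv2.boxPoints(r),84,i,T).round(1).tolist())
E
```

```text
t: 13.03
position: [541.9, -191.5, 75.8]
eef_rot: [-2.766, 1.489, -0.002]
contact_force: [0.0, 0.7, 0.3]
grip_width: 0.3
gripper_force: 0.0
t: 13.45
position: [550.4, -182.3, 75.1]
eef_rot: [2.686, -1.629, -0.0]
contact_force: [-0.7, -0.1, -0.1]
grip_width: 0.4
gripper_force: 0.3
t: 13.78
position: [556.5, -177.2, 75.1]
eef_rot: [-2.637, 1.707, -0.0]
contact_force: [-1.8, 0.4, 0.8]
grip_width: 0.3
gripper_force: 0.0
[  207     0   140   298 16273] [[659.2, -262.8, 84.0], [626.8, -287.8, 84.0], [546.6, -191.0, 84.0], [584.5, -158.5, 84.0]]
```

```bash
cat > yaw.py <<'E'
from h import *
pin=np.array([635.4,-279.5])
def bar():
    s=readout.read_state();M=R.from_rotvec(s["eef_rot"]).as_matrix();u=M[:2,0];v=M[:2,1]
    p,d,i,T=cam("wrist");P=cloud(d,i,T);q=P[(d>0)&(abs(P[...,2]-84)<3)][:,:2]-pin
    a=q@u;b=q@v;c=[]
    for lo in range(-100,-14,5):
        k=(a>lo)&(a<lo+5)&(abs(b)<22)
        if k.sum()>20: c.append((lo+2.5,np.percentile(b[k],2),np.percentile(b[k],98)))
    c=np.array(c);mid=(c[:,1]+c[:,2])/2;f=np.polyfit(c[:,0],mid,1)
    ty=np.degrees(np.arctan2(u[1],u[0]));r=s["position"][:2]-pin
    F=s["contact_force"][:2]
    print("toolopen",round(ty+90-2.6,2),"baropen",round(ty+90-2.6+np.degrees(f[0]),2),"offset",f[1].round(1),"width",np.median(c[:,2]-c[:,1]).round(1),"n",len(c),"TCP along/across",(r@u).round(1),(r@v).round(1),"F along/across",(F@u).round(1),(F@v).round(1),"t",s["t"])
E
python3 -c "
from yaw import *
bar()"
```

```text
toolopen 21.61 baropen 19.33 offset 0.7 width 22.9 n 18 TCP along/across -125.6 30.1 F along/across -0.6 -0.8 t 13.8333
```

```bash
sed -i 's/+np.degrees(f\[0\])/-np.degrees(f[0])/' yaw.py
python3 -m crank '[[0,0,-0.02,0,-0.2,0,-1],[0,0,-0.02,0,-0.2,0,-1],[0,0,0.02,-0.05,-0.25,0,-1],[0,0,0.02,-0.05,-0.25,0,-1],[0,0,0,0,0,0,-1]]'
python3 -c "
from yaw import *
bar()"
```

```text
t: 14.3
position: [564.2, -172.5, 75.1]
eef_rot: [-2.637, 1.708, -0.0]
contact_force: [0.5, 0.1, -1.0]
grip_width: 0.6
gripper_force: 0.0
toolopen 21.54 baropen 19.85 offset 0.7 width 22.8 n 18 TCP along/across -126.8 21.2 F along/across 0.1 -0.5 t 14.3
```

```bash
python3 -m crank '[[0,0,0.025,0,-0.12,0,-1],[0,0,0.02,-0.03,-0.12,0,-1],[0,0,0.01,-0.02,-0.12,0,-1],[0,0,0.01,-0.02,-0.12,0,-1],[0,0,0,0,0,0,-1]]'
python3 -c "
from yaw import *
bar()"
```

```text
t: 14.77
position: [568.2, -170.2, 75.1]
eef_rot: [-2.581, 1.791, -0.0]
contact_force: [-0.1, 0.7, -0.4]
grip_width: 0.4
gripper_force: 0.0
toolopen 17.88 baropen 18.01 offset 0.5 width 22.8 n 18 TCP along/across -125.9 24.7 F along/across -0.7 -0.1 t 14.7667
```

```bash
cat > f.py <<'E'
from h import *
pin=np.array([635.4,-279.5])
s=readout.read_state();M=R.from_rotvec(s["eef_rot"]).as_matrix();u=M[:2,0];v=M[:2,1];r=s["position"][:2]-pin;F=s["contact_force"][:2]
print("open",round(np.degrees(np.arctan2(u[1],u[0]))+87.4,2),"al/ac",(r@u).round(2),(r@v).round(2),"F al/ac",(F@u).round(2),(F@v).round(2),"Fz",s["contact_force"][2].round(1),"Mz",s["wrist_torque"].round(2),s["t"])
E
for k in 1; do python3 -m crank '[[0,0,0.01,-0.02,-0.12,0,-1],[0,0,0.01,-0.02,-0.12,0,-1],[0,0,0.01,-0.02,-0.12,0,-1],[0,0,0,0,0,0,-1]]' >/dev/null; python3 f.py
python3 -m crank '[[0,0,0.01,-0.02,-0.12,0,-1],[0,0,0.01,-0.02,-0.12,0,-1],[0,0,0,0,0,0,-1]]' >/dev/null; python3 f.py; python3 -m crank '[[0,0,0.01,-0.02,-0.12,0,-1],[0,0,0.01,-0.02,-0.12,0,-1],[0,0,0,0,0,0,-1]]' >/dev/null; python3 f.py
done
```

```text
open 16.14 al/ac -125.76 24.91 F al/ac -0.11 -0.11 Fz 0.3 Mz [ 0.07  0.13 -0.03] 15.15
open 14.99 al/ac -125.7 24.99 F al/ac -0.66 -0.76 Fz 0.2 Mz [0.13 0.1  0.04] 15.4
open 13.84 al/ac -125.37 25.7 F al/ac 1.09 3.2 Fz 1.2 Mz [-0.29  0.52 -0.01] 15.65
```

```bash
python3 -m crank '[[0,0,0.01,-0.02,-0.12,0,-1],[0,0,0,0,0,0,-1]]' >/dev/null; python3 f.py;  python3 -m crank '[[0,0,0.01,-0.02,-0.12,0,-1],[0,0,0,0,0,0,-1]]' >/dev/null; python3 f.py; python3 -m crank '[[0,0,0.01,-0.02,-0.12,0,-1],[0,0,0,0,0,0,-1]]' >/dev/null; python3 f.py
```

```text
open 13.27 al/ac -125.39 25.59 F al/ac 0.05 3.98 Fz 1.5 Mz [-0.27  0.63  0.02] 15.8167
open 12.7 al/ac -125.45 25.54 F al/ac 0.87 2.83 Fz 1.5 Mz [-0.28  0.71 -0.02] 15.9833
open 12.13 al/ac -125.47 25.48 F al/ac 1.16 4.46 Fz 0.7 Mz [-0.24  0.71  0.03] 16.15
```

```bash
python3 -m crank '[[0,0,0.01,-0.02,-0.12,0,-1],[0,0,0.01,-0.02,-0.12,0,-1],[0,0,0,0,0,0,-1]]' >/dev/null; python3 f.py;  python3 -m crank '[[0,0,0.01,-0.02,-0.12,0,-1],[0,0,0.01,-0.02,-0.12,0,-1],[0,0,0,0,0,0,-1]]' >/dev/null; python3 f.py; python3 -m crank '[[0,0,0.01,-0.02,-0.12,0,-1],[0,0,0.01,-0.02,-0.12,0,-1],[0,0,0,0,0,0,-1]]' >/dev/null; python3 f.py;
python3 -c "
from yaw import *
bar()"
```

```text
open 10.98 al/ac -125.58 24.82 F al/ac 0.68 0.76 Fz 0.1 Mz [-0.    0.22 -0.03] 16.4
open 9.84 al/ac -125.49 25.24 F al/ac -0.3 0.55 Fz 0.1 Mz [0.14 0.2  0.01] 16.65
open 8.69 al/ac -125.4 25.63 F al/ac -0.96 1.13 Fz 1.0 Mz [ 0.19  0.28 -0.01] 16.9
toolopen 8.69 baropen 9.37 offset 0.3 width 22.8 n 18 TCP along/across -125.4 25.6 F along/across -1.0 1.1 t 16.9
```

```bash
python3 -m crank '[[0,0,0.01,-0.02,-0.13,0,-1],[0,0,0.01,-0.02,-0.13,0,-1],[0,0,0,0,0,0,-1]]' >/dev/null; python3 f.py;  python3 -m crank '[[0,0,0.01,-0.02,-0.13,0,-1],[0,0,0.01,-0.02,-0.13,0,-1],[0,0,0,0,0,0,-1]]' >/dev/null; python3 f.py; python3 -m crank '[[0,0,0.01,-0.02,-0.13,0,-1],[0,0,0,0,0,0,-1]]' >/dev/null; python3 f.py;
python3 -c "
from yaw import *
bar()"
```

```text
open 7.54 al/ac -125.16 25.6 F al/ac -0.43 0.58 Fz 0.4 Mz [0.2  0.36 0.03] 17.2
open 6.39 al/ac -124.99 25.46 F al/ac -0.91 0.7 Fz 0.2 Mz [0.15 0.33 0.06] 17.45
open 5.82 al/ac -124.88 25.44 F al/ac -0.49 1.16 Fz -0.0 Mz [0.22 0.33 0.03] 17.6167
toolopen 5.82 baropen 6.5 offset 0.1 width 22.8 n 18 TCP along/across -124.9 25.4 F along/across -0.5 1.2 t 17.6167
```

```bash
python3 -m crank '[[0,0,0.008,-0.02,-0.1,0,-1],[0,0,0,0,0,0,-1]]' >/dev/null; python3 f.py;  python3 -m crank '[[0,0,0.008,-0.02,-0.1,0,-1],[0,0,0,0,0,0,-1]]' >/dev/null; python3 f.py; python3 -m crank '[[0,0,0.008,-0.02,-0.1,0,-1],[0,0,0,0,0,0,-1]]' >/dev/null; python3 f.py;python3 -m crank '[[0,0,0.008,-0.02,-0.1,0,-1],[0,0,0,0,0,0,-1]]' >/dev/null; python3 f.py
```

```text
open 5.37 al/ac -124.83 25.5 F al/ac -0.93 1.16 Fz -0.6 Mz [0.18 0.36 0.02] 17.8333
open 4.91 al/ac -124.84 25.5 F al/ac -0.35 1.28 Fz 0.2 Mz [0.17 0.36 0.01] 18.0
open 4.45 al/ac -124.83 25.47 F al/ac -0.01 0.75 Fz 0.6 Mz [ 0.18  0.35 -0.02] 18.1667
open 4.0 al/ac -124.9 25.45 F al/ac -0.86 1.48 Fz -0.7 Mz [ 0.09  0.35 -0.02] 18.3333
```

```bash
python3 -m crank '[[0,0,0.006,-0.02,-0.075,0,-1],[0,0,0,0,0,0,-1]]' >/dev/null; python3 f.py;  python3 -m crank '[[0,0,0.006,-0.02,-0.075,0,-1],[0,0,0,0,0,0,-1]]' >/dev/null; python3 f.py; python3 -m crank '[[0,0,0.006,-0.02,-0.075,0,-1],[0,0,0,0,0,0,-1]]' >/dev/null; python3 f.py;python3 -m crank '[[0,0,0.006,-0.02,-0.075,0,-1],[0,0,0,0,0,0,-1]]' >/dev/null; python3 f.py
```

```text
open 3.67 al/ac -124.89 25.77 F al/ac 0.11 2.88 Fz -0.5 Mz [0.09 0.62 0.01] 18.5
open 3.32 al/ac -124.9 25.87 F al/ac 0.7 4.2 Fz 1.4 Mz [-0.06  0.81  0.01] 18.6667
open 2.97 al/ac -124.92 25.89 F al/ac 0.69 4.92 Fz 0.2 Mz [-0.15  0.94 -0.01] 18.8333
open 2.63 al/ac -124.86 25.95 F al/ac 0.59 5.96 Fz 0.3 Mz [-0.17  1.   -0.01] 19.0
```

```bash
python3 -m crank '[[0,0,0.003,-0.01,-0.04,0,-1],[0,0,0,0,0,0,-1]]' >/dev/null; python3 f.py;  python3 -m crank '[[0,0,0,0,0,0,-1],[0,0,0,0,0,0,-1]]' >/dev/null; python3 f.py
python3 -c "
from yaw import *
bar()"
```

```text
open 2.47 al/ac -124.9 26.12 F al/ac 1.3 6.29 Fz 2.1 Mz [-0.18  1.12  0.01] 19.1667
open 2.48 al/ac -124.88 26.1 F al/ac 0.55 5.76 Fz 0.8 Mz [-0.16  1.17  0.02] 19.3333
toolopen 2.48 baropen 3.59 offset -0.1 width 22.9 n 18 TCP along/across -124.9 26.1 F along/across 0.5 5.8 t 19.3333
```

```bash
python3 -m crank '[[0,0,0.002,0,-0.03,0,-1],[0,0,0,0,0,0,-1],[0,0,0,0,0,0,-1]]' >/dev/null; python3 f.py;  python3 -m crank '[[0,0,0.002,0,-0.03,0,-1],[0,0,0,0,0,0,-1],[0,0,0,0,0,0,-1]]' >/dev/null; python3 f.py
```

```text
open 2.36 al/ac -124.85 26.16 F al/ac -0.06 6.65 Fz 1.7 Mz [-0.16  1.21  0.04] 19.6333
open 2.25 al/ac -124.84 26.19 F al/ac 0.8 6.76 Fz 1.9 Mz [-0.1   1.31  0.02] 19.8833
```

```bash
python3 - <<'E'
from h import *
# can the side camera see the keeper/bolt?
p,d,i,T=cam("side")
c=np.linalg.inv(T)
for y in (72,85,95):
    a=np.radians(2.6);X=np.array([611+15*np.cos(a)-y*np.sin(a),-190+15*np.sin(a)+y*np.cos(a),80,1])
    q=c@X;u,v=i["fx"]*q[0]/q[2]+i["cx"],i["fy"]*q[1]/q[2]+i["cy"];print(y,u,v,q[2],d[int(v),int(u)])
E
```

```text
72 392.0198132108047 283.55967810363654 726.5903579162223 407.84665
85 402.70795126176716 283.945765221466 725.2537769770108 402.42932
95 410.9564409872073 284.2437250353602 724.2256377930023 398.55875
```

```bash
python3 -m crank '[[0,0,0.002,0,-0.03,0,-1],[0,0,0,0,0,0,-1],[0,0,0,0,0,0,-1]]' >/dev/null; python3 f.py;  python3 -m crank '[[0,0,0.002,0,-0.03,0,-1],[0,0,0,0,0,0,-1],[0,0,0,0,0,0,-1]]' >/dev/null; python3 f.py
```

```text
open 2.13 al/ac -124.92 25.98 F al/ac -0.12 5.56 Fz 2.2 Mz [-0.01  1.02  0.04] 20.1833
open 2.02 al/ac -124.9 25.9 F al/ac -0.01 5.52 Fz 2.4 Mz [-0.09  1.14 -0.04] 20.4333
```

The torque dropped from 1.31 to 1.02, which looks like the bolt snapping out. Back off and see whether the bar stays.

```bash
python3 -c "
from yaw import *
bar();bar()"
python3 -m crank '[[0,0,0,0,0.1,0,-1],[0,0,0,0,0.3,0,-1],[0,0,0,0,0.3,0,-1],[0,0,0,0,0,0,-1]]'; python3 f.py
python3 -c "
from yaw import *
bar();bar()"
```

```text
toolopen 2.02 baropen 3.06 offset -0.2 width 22.8 n 18 TCP along/across -124.9 25.9 F along/across -0.0 5.5 t 20.4333
toolopen 2.02 baropen 3.11 offset -0.2 width 22.8 n 18 TCP along/across -124.9 26.0 F along/across 1.5 5.8 t 20.4833
t: 20.87
position: [593.5, -157.6, 75.4]
eef_rot: [-2.308, 2.13, -0.002]
contact_force: [0.3, 0.2, 0.1]
grip_width: 0.5
gripper_force: 0.0
open 2.0 al/ac -124.84 32.03 F al/ac -0.15 -0.29 Fz 0.1 Mz [ 0.12  0.07 -0.05] 20.8667
toolopen 2.0 baropen 3.3 offset -0.2 width 22.9 n 18 TCP along/across -124.8 32.0 F along/across -0.1 -0.3 t 20.8667
toolopen 2.01 baropen 3.29 offset -0.1 width 22.9 n 18 TCP along/across -124.8 32.0 F along/across -0.4 0.2 t 20.9167
```

The bar moved back only 0.2° (an unlatched buffer would give about 1.25°), so it's latched. I'll withdraw, check once more and hand in.

```bash
python3 -m crank '[[0,0,0,0,1,0,-1],[0,0,0,0,0,-2,-1],[0,0,0,0,0,-3,-1],[0,0,0,0,0,0,-1],[0,0,0,0,0,0,-1]]'
python3 -m crank '[[0,0,0,0,0,0,-1],[0,0,0,0,0,0,-1],[0,0,0,0,0,0,-1],[0,0,0,0,0,0,-1],[0,0,0,0,0,0,-1]]'>/dev/null
python3 -c "
from yaw import *
bar();print(env.sign_off())"
```

```text
t: 21.38
position: [585.0, -159.2, 127.6]
eef_rot: [-2.308, 2.129, -0.008]
contact_force: [-0.2, -0.0, -0.0]
grip_width: 0.7
gripper_force: 0.0
toolopen 2.02 baropen 3.29 offset -0.1 width 22.9 n 18 TCP along/across -125.2 42.7 F along/across 0.5 0.0 t 21.8
the job is handed in; nothing more can be done
None
```

The bar's eye is on the pivot pin and its free end is home; the bolt appears to be holding it shut, judging by the snap felt in the wrist torque and the bar staying put when I backed off. The bolt itself was out of camera view. The push at the stop peaked at about 7 N, the rack and vials were never touched, and the job was handed in at about 22 s.

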